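# Hold the bearing ball in its tray over the inspection light

## Robot

A 7-joint arm with a two-finger parallel gripper is mounted at the origin on a cart in front of the work surface, level with it; the furniture and walls round the work are solid. World frame = base frame: x ahead of the robot, y to its left, z up, the work surface at z = 0. Lengths are in m, angles in rad, forces in N, time in s.
With the tool pointing down it reaches from about 0.425 to 0.875 m from the base axis. Payload 4.7 kg.
Tool frame: the origin (TCP) lies on the front face of the gripper's body, between the roots of the fingers; the fingertips stand 70 mm ahead of it and the grasp point (between the pads) lies 51 mm ahead of it; z points along the fingers, y is the line along which they close (so a half turn about z gives the same grasp; the last joint's range is limited). The gripper opens to 87 mm and grips with 3 to 60 N. Pads are 19 mm wide; open, the fingers measure 117 mm over their backs; the gripper's body (75 mm by 190 mm) begins 51 mm behind the grasp point.
Start: joints at [-1.256, 0.321, -0.07, 1.45, 0.023, 1.371, -0.057], TCP at [0.193, 0.621, 0.292] pointing down, gripper open.
Joint ranges: [-2.86, 2.86], [-0.3, 2.09], [-1.38, 1.24], [0.06, 2.45], [-1.56, 4.7], [0.09, 2.05], [-2.69, 2.69]. Speed limits (rad/s): [2.57, 2.57, 3.14, 3.14, 3.14, 3.14, 3.14].

## Interface

Orientations are given as a unit quaternion [w, x, y, z].
In Python, from plant import bot, fingers, kin, vision, workorder, monitor gives the robot as it stands. The module is installed in compiled form; this text tells all that it offers. Calls block until the motion is done:
- bot.move_to(position, orientation): joint-space move of the TCP to a pose.
- bot.movel(position, vel=0.15, rot=None): straight line of the TCP; rot=None keeps the orientation; vel is the mean speed in m/s.
- bot.movej(angles): joint-space move.
- fingers.grip(opening, grasp_force=None): opening from 0.0 (shut) to 1.0 (fully open); grasp_force is the grip in N (None keeps the last); returns when the fingers have stopped.
- bot.sleep(seconds).
- kin.solve_ik(position, orientation): joint angles nearest the present ones, or None.
- vision.snapshot(name): name is "scene" or "top" or "wrist"; returns the picture (480x640x3 uint8, red, green, blue); there is no depth.
- vision.camera_params(name): a dict with "intrinsics" (3x3 intrinsics, pixels), "k1" (the pictures are not rectified: a ray, as slopes to the right and down, at radius r is drawn at 1 + k1 r^2 times it, then the intrinsics apply), "R" (3x3) and "t" (3): a world point X has camera coordinates R X + t. Camera axes: x right, y down, z forward; pixel columns grow to the right and rows downward; lengths in m; the calibration is good to about 2 mm. A picture is of the moment at which its call begins: read the wrist's pose just before it. camera_params takes no time and is no camera call; for the wrist camera it gives the pose at the moment of the call.
A pose or a line that the arm cannot do raises bot.MotionError and nothing moves.
- workorder.job_done(): hands the job in; it is judged then, once.
Readings, each from a call of its own:
- monitor.get_time(): time.
- monitor.get_qpos(): joint angles.
- monitor.get_qvel(): joint speeds.
- monitor.get_effort(): joint torques, N m.
- monitor.get_tcp_pos(): TCP position.
- monitor.get_ee_rot(): TCP orientation.
- monitor.get_wrist_force(): force on the tool from outside, world axes, zero at the start.
- monitor.get_ft_torque(): the same for the moment, N m.
- monitor.get_gripper_width(): opening from 0.0 (shut) to 1.0 (fully open).
- monitor.get_grip_force(): force on a finger pad.
Only numpy, scipy, OpenCV 4.12 (cv2) and the standard library are available. Lean on these libraries where they do the work, as an engineer would, in place of code of your own. Each camera call takes 0.05 s, during which the arm holds its last target. There are 200 camera calls.

## Task

Clear the inspection light: take the blue-handled pail off it by the handle and gently stand it upright on the cork coaster. Then lift the grey bearing tray by its orange handle, keeping it level so that the loose ball stays in its pocket, carry it over the light and hold it there level and still, centred, with its underside about 10 cm above the light. Finish while still holding it in the gripper, and leave the other things where they are.

Things in the scene. Friction and masses are not known exactly. Their poses are not given: they have to be found in the camera images.
- light: Round inspection light, fixed: black disc 90 mm across and 25 mm high with a glowing white top. Origin at the centre of its underside; its top is 25 mm above that.
- coaster: Round cork coaster, fixed, 100 mm across and 4 mm thick. Origin at the centre of its underside; its top is 4 mm above that.
- pail_handle (a point): Centre of the blue grip on the pail's stiff arched handle, 95 mm above the pail's underside. The grip is a bar 50 mm long, 12 mm wide and 14 mm high; the bar runs along the point's y axis, so fingers close on it along the point's x axis; z is up. The pail below is an empty steel pail, 62 mm across at the rim and 50 mm high, 0.1 to 0.2 kg; it stands on the light at the start.
- pail_foot (a point): Centre of the pail's underside (flat, 52 mm across); axes as for pail_handle.
- tray_handle (a point): Centre of the tray's orange handle bar, 80 mm above the tray's underside and above its middle. The bar is 98 mm long, 12 mm wide and 14 mm high, held by a 4 mm thick upright at each end; it runs along the point's y axis, so fingers close on it along the point's x axis; z is up. The tray weighs 0.14 to 0.24 kg.
- tray_foot (a point): Centre of the underside of the grey bearing tray (70 mm along x, 104 mm along y, rim 12 mm high); axes as for tray_handle. It stands on the bench at the start.
- pocket (a point): Where the ball's centre lies when it is in the middle of the tray's pocket, 15 mm above the tray's underside, in the middle of the tray. The pocket is a shallow ring, 28 mm across inside with a rim only 3 mm high, so the ball can roll about 6 mm off the middle and jumps out if the tray is tipped far or jerked.
- ball_center (a point): Centre of the loose steel ball, 24 mm across, about 50 g.
- flux_tin: Flat round yellow tin, 52 mm across and 21 mm high; leave alone. Origin at the centre of its underside.
- turned_plug: Upright turned wooden plug with a pin, 23 mm across and 47 mm high; leave alone. Origin at the centre of its underside.
- solder_spool: Spool of solder, 78 x 55 x 34 mm; leave alone. Origin at the centre of its underside.
- masking_tape: Roll of masking tape, 101 mm across and 24 mm high; leave alone. Origin at the centre of its underside.
- screwdriver_0: Screwdriver with an orange handle, 160 mm long and 22 mm high; leave alone. Origin at the centre of its underside.

How it is judged:
By the outcome, as a careful person would: the job done as asked, in the order asked, and still so for the second after the job is handed in, while the arm keeps its last pose, push and grip.
It also fails if it takes over 64 s, if anything falls off the work surface, if the arm or the gripper's body presses on something with over 40 N, if the wrist force passes 120 N, or if a joint passes its speed limit or range.

## Working session

There is one attempt and no reset: what is moved stays moved. The work goes in short steps, each a Python script; the robot and the scene stay as the last script left them, time stands still between calls to the robot, and variables do not carry over. Pictures are saved under pics/ and viewed, at most 10 in all, crops included, and the job is handed in when it is done.

```bash
mkdir -p pics
cat > h.py <<'E'
import numpy as np, cv2
from plant import bot, fingers, kin, vision, workorder, monitor
def snap(n,f):
    p=vision.camera_params(n); im=vision.snapshot(n); cv2.imwrite('pics/'+f+'.png',im[:,:,::-1]); return im,p
def ray(p,u,v):
    K=np.array(p['intrinsics']);R=np.array(p['R']);t=np.array(p['t']);k=p['k1']
    d=cv2.undistortPoints(np.array([[[u,v]]],float),K,np.array([k,0,0,0,0.]))[0,0]
    return -R.T@t, R.T@np.array([d[0],d[1],1])
def atz(p,u,v,z):
    o,d=ray(p,u,v); return o+d*(z-o[2])/d[2]
def proj(p,X):
    return cv2.projectPoints(np.array(X,float).reshape(-1,1,3),cv2.Rodrigues(np.array(p['R']))[0],np.array(p['t'],float),np.array(p['intrinsics']),np.array([p['k1'],0,0,0,0.]))[0].reshape(-1,2)
E
python3 - <<'E'
from h import *
for n in('top','scene'):
    im,p=snap(n,n+'1'); print(n,p['k1'],-np.array(p['R']).T@p['t'],np.array(p['intrinsics'])[0])
print(monitor.get_ee_rot(),monitor.get_time())
E
```

```text
top -0.04353501138193234 [ 0.36987247 -0.43123704  0.92535944] [449.81136149   0.         322.13051348]
scene -0.2067534919154738 [ 0.10334837 -0.93722174  0.64313479] [601.94878684   0.         329.01280016]
[-8.44021820e-05  1.49805202e-01  9.88715156e-01 -8.57559605e-04] 0.1
```

View pics/top1.png

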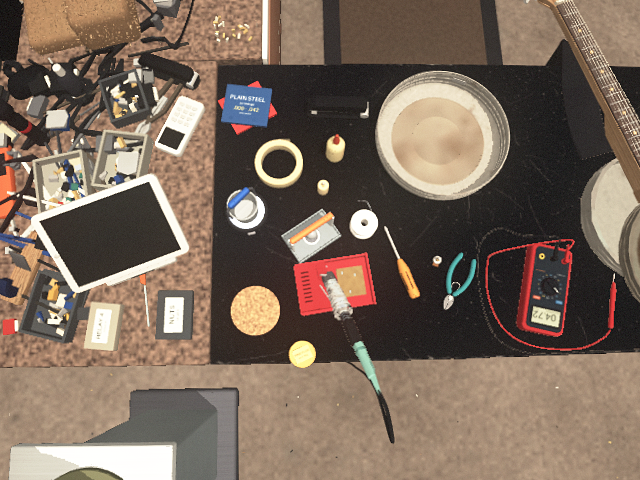

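View pics/scene1.png

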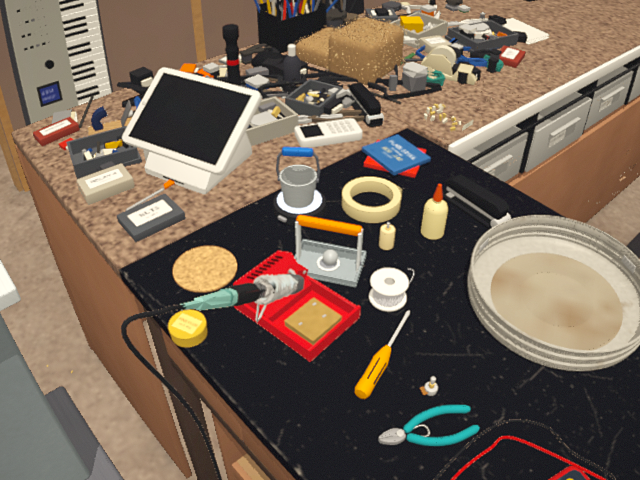

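Top view: light and pail at about (245,209), coaster (255,310), tray (312,236) with its bar from about (290,247) to (333,217), and a soldering iron on the red box near the tray. Next I'll refine the pixel positions.

Run:
```python
from h import *
a=cv2.imread('pics/top1.png'); b=cv2.imread('pics/scene1.png')
c1=cv2.resize(a[175:275,215:350],None,fx=5.9,fy=5.9,interpolation=cv2.INTER_CUBIC); cv2.imwrite('pics/c1.png',c1)
c2=cv2.resize(b[140:290,250:400],None,fx=4,fy=4,interpolation=cv2.INTER_CUBIC); cv2.imwrite('pics/c2.png',c2)
pt=vision.camera_params('top');ps=vision.camera_params('scene')
def comp(im,lo,hi,roi):
    h=cv2.cvtColor(im,cv2.COLOR_BGR2HSV); m=cv2.inRange(h,np.array(lo),np.array(hi)); k=np.zeros_like(m); x0,y0,x1,y1=roi; k[y0:y1,x0:x1]=m[y0:y1,x0:x1]
    n,l,s,c=cv2.connectedComponentsWithStats(k); i=1+np.argmax(s[1:,4]); pts=np.argwhere(l==i)[:,::-1].astype(np.float32)
    r=cv2.minAreaRect(pts); return c[i],s[i],r,cv2.boxPoints(r).round(1).tolist()
for nm,lo,hi,rt,rs in (('blue',(100,120,60),(125,255,255),(220,180,270,230),(270,140,330,165)),('orange',(8,150,120),(22,255,255),(280,205,340,255),(290,210,370,245)),('cork',(5,60,90),(22,180,255),(222,280,290,340),(165,240,245,295))):
    for n,im,p,roi in(('top',a,pt,rt),('scene',b,ps,rs)):
        r=comp(im,lo,hi,roi); print(nm,n,r)
        for z in (.004,.08,.12): print('   z',z,atz(p,*r[0],z).round(4))
```

```text
blue top (array([238.03529412, 197.67647059]), array([228, 187,  21,  22, 170], dtype=int32), ((238.00001525878906, 197.5), (6.363960266113281, 26.16295051574707), 45.0), [[226.5, 204.5], [245.0, 186.0], [249.5, 190.5], [231.0, 209.0]])
   z 0.004 [ 0.641  -0.2833  0.004 ]
   z 0.08 [ 0.6187 -0.2955  0.08  ]
   z 0.12 [ 0.6069 -0.3019  0.12  ]
blue scene (array([296.83146067, 151.27715356]), array([282, 147,  31,  10, 267], dtype=int32), ((297.0123596191406, 151.2278289794922), (30.286911010742188, 8.718271255493164), 2.602562189102173), [[281.70001220703125, 154.89999389648438], [282.1000061035156, 146.1999969482422], [312.29998779296875, 147.60000610351562], [311.8999938964844, 156.3000030517578]])
   z 0.004 [ 0.7193 -0.1615  0.004 ]
   z 0.08 [ 0.646  -0.2538  0.08  ]
   z 0.12 [ 0.6075 -0.3023  0.12  ]
orange top (array([309.8034188 , 229.05982906]), array([290, 215,  42,  29, 117], dtype=int32), ((310.1153564453125, 228.4230499267578), (5.824350357055664, 47.42686462402344), 56.3099365234375), [[288.79998779296875, 239.1999969482422], [328.20001220703125, 212.8000030517578], [3
[... 543 characters left out ...]
 ]
   z 0.08 [ 0.5576 -0.4365  0.08  ]
   z 0.12 [ 0.5254 -0.4721  0.12  ]
cork top (array([254.83427689, 310.18064848]), array([ 230,  286,   50,   50, 1943], dtype=int32), ((254.5, 310.5), (49.0, 49.0), 90.0), [[230.0, 286.0], [279.0, 286.0], [279.0, 335.0], [230.0, 335.0]])
   z 0.004 [ 0.4045 -0.3201  0.004 ]
   z 0.08 [ 0.4017 -0.3292  0.08  ]
   z 0.12 [ 0.4002 -0.3341  0.12  ]
cork scene (array([204.43211382, 268.47113821]), array([ 172,  245,   66,   48, 2460], dtype=int32), ((204.5, 268.5), (47.0, 65.0), 90.0), [[172.0, 245.0], [237.0, 245.0], [237.0, 292.0], [172.0, 292.0]])
   z 0.004 [ 0.4043 -0.324   0.004 ]
   z 0.08 [ 0.3685 -0.3969  0.08  ]
   z 0.12 [ 0.3496 -0.4353  0.12  ]
```

View pics/c1.png

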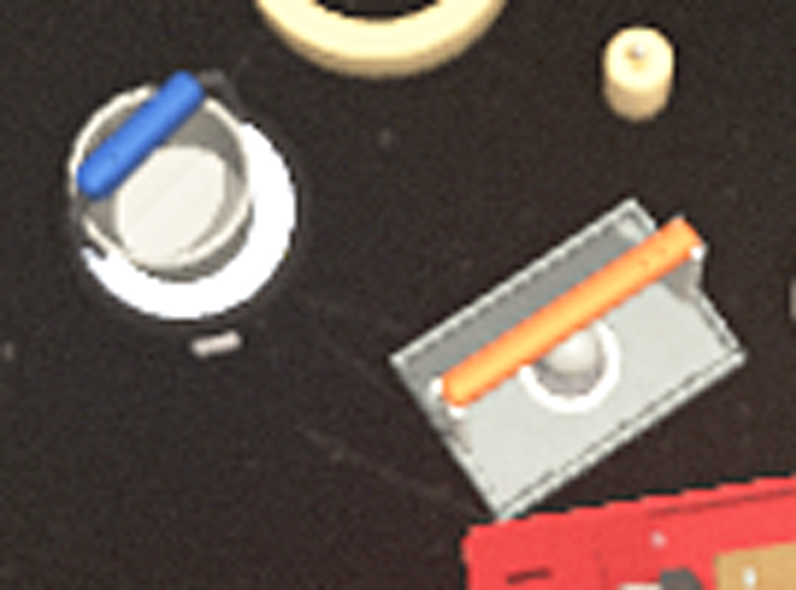

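View pics/c2.png

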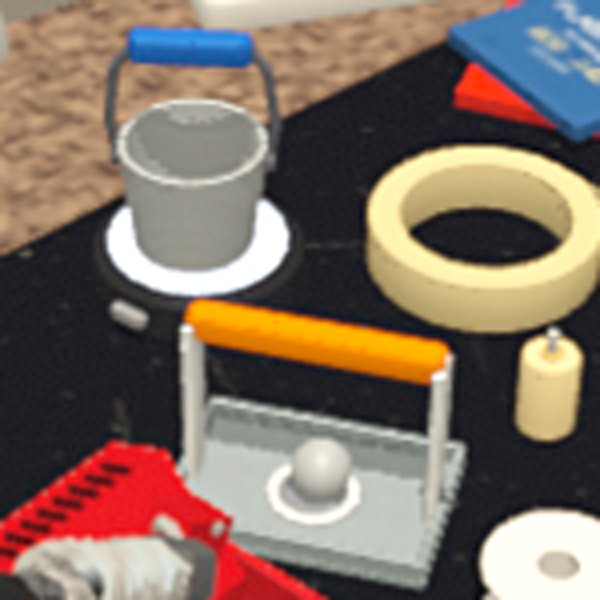

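```bash
cat >> h.py <<'E'
def tri(pa,a,pb,b):
    o1,d1=ray(pa,*a);o2,d2=ray(pb,*b); s=np.linalg.lstsq(np.c_[d1,-d2],o2-o1,rcond=None)[0]
    A=o1+s[0]*d1;B=o2+s[1]*d2; return (A+B)/2,np.linalg.norm(A-B)
from scipy.spatial.transform import Rotation as Rt
def down(yaw): # closing axis y_t at world angle yaw
    y=np.array([np.cos(yaw),np.sin(yaw),0]);z=np.array([0,0,-1.]);x=np.cross(y,z)
    q=Rt.from_matrix(np.c_[x,y,z]).as_quat(); return [q[3],q[0],q[1],q[2]]
E
python3 - <<'E'
from h import *
pt=vision.camera_params('top');ps=vision.camera_params('scene')
T=lambda n,a,b:print(n,*[np.round(v,4) for v in tri(pt,a,ps,b)])
c=lambda u,v:(215+u/5.9-.4,175+v/5.9-.4)
d=lambda u,v:(250+u/4-.4,140+v/4-.4)
T('blueL',c(93,180),d(133,46));T('blueR',c(187,90),d(250,50))
T('orL',c(455,388),d(190,322));T('orR',c(690,238),d(448,362))
T('orC',c(572,313),d(319,341))
T('ball',c(578,345),d(322,468))
T('iron',(326,277),(300,278)); T('iron2',(362,346),(235,295)); T('redcorner',(373,254),(358,312)); T('redc2',(295,262),d(120,445))
for x in [((33,215),(140,70)),((152,176),(260,98)),((152,176),(140,70)),((188,245),(260,98)),((33,215),(122,130)),((188,245),(210,188))]: T('tab',*x)
# predicted overlay checks in top/scene for tray corners & light
for yaw in (0,): pass
bl=np.array([.607,-.302,.12])
for nm,C in(('blue',[.607,-.302]),('tray',[.556,-.435])):
  for dirang in np.radians([0,45]): pass
def ang(a,b,z,p): A,B=atz(p,*a,z),atz(p,*b,z); v=B-A; return np.degrees(np.arctan2(v[1],v[0])),np.linalg.norm(v),((A+B)/2).round(4)
print('blue',ang(c(88,183),c(190,86),.12,pt),ang(d(129,46),d(253,49),.12,ps))
print('orange',ang(c(447,393),c(700,235),.08,pt),ang(d(186,322),d(450,362),.08,ps))
cs=[c(392,360),c(633,200),c(745,355),c(500,520)]
P=np.array([atz(pt,*x,.012) for x in cs]);print(P.round(4),P.mean(0).round(4))
E=P[[1,2]].mean(0)-P[[0,3]].mean(0);print(np.degrees(np.arctan2(E[1],E[0])),np.linalg.norm(E))
q=monitor.get_qpos();print(q)
E
```

```text
blueL [ 0.5921 -0.2874  0.1197] 0.002
blueR [ 0.6238 -0.3178  0.1188] 0.0038
orL [ 0.5312 -0.3981  0.079 ] 0.0031
orR [ 0.5823 -0.4774  0.0819] 0.0038
orC [ 0.5571 -0.4376  0.0805] 0.0012
ball [ 0.559  -0.4396  0.0178] 0.0001
iron [ 0.4696 -0.4673  0.0488] 0.0124
iron2 [ 0.3375 -0.5198  0.1475] 0.0052
redcorner [ 0.5082 -0.559   0.0304] 0.0066
redc2 [ 0.494  -0.4025  0.0428] 0.0042
tab [0.5493 0.0635 0.1562] 0.0475
tab [ 0.6465 -0.1485  0.1397] 0.0037
tab [ 0.5081 -0.1839  0.2873] 0.1682
tab [ 0.5288 -0.2605  0.2236] 0.0698
tab [ 0.5662  0.1845 -0.0259] 0.1093
tab [ 0.5256 -0.1799  0.0213] 0.0268
blue (np.float64(-45.38537469043022), np.float64(0.04426796147342261), array([ 0.6075, -0.3022,  0.12  ])) (np.float64(-42.865748168144115), np.float64(0.04942268774618289), array([ 0.6077, -0.3033,  0.12  ]))
orange (np.float64(-58.372713127846595), np.float64(0.09795687752244571), array([ 0.5565, -0.4381,  0.08  ])) (np.float64(-53.670598161809856), np.float64(0.09869088117379077), array([ 0.5572, -0.4372,  0.08  ]))
[[ 0.5558 -0.3744  0.012 ]
 [ 0.6124 -0.4602  0.012 ]
 [ 0.5555 -0.4983  0.012 ]
 [ 0.4986 -0.4115  0.012 ]] [ 0.5556 -0.4361  0.012 ]
-56.66949081766222 0.10330335954595124
[-1.25590216  0.32173416 -0.07011615  1.45157454  0.0226057   1.37079483
 -0.05690774]
```

Run:
```python
from h import *
P=[.6075,-.3025];C=[.4045,-.322];T=[.5565,-.4372]
for nm,xy,z,y in (('hi',P,.45,45.5),('pail',P,.171,45.5),('cH',C,.30,45.5),('c',C,.15,45.5),('tH',T,.25,33.3),('t',T,.131,33.3),('lt',P,.256,33.3)):
  for k in (0,180):
    q=kin.solve_ik([*xy,z],down(np.radians(y+k))); print(nm,k,None if q is None else np.round(q,2))
bot.movel([.193,.621,.45],vel=.3)
fingers.grip(0.6,20)
q=kin.solve_ik([*P,.45],down(np.radians(45.5))); q2=kin.solve_ik([*P,.45],down(np.radians(225.5)))
q0=monitor.get_qpos()
best=min([x for x in(q,q2) if x is not None],key=lambda x:abs(x[6]))
bot.movej(best)
print(monitor.get_tcp_pos(),monitor.get_time(),monitor.get_wrist_force(),best)
```

```text
hi 0 [ 0.19  0.38  0.35  1.09 -0.13  1.69  1.3 ]
hi 180 [-0.21  0.52  1.06  1.11 -0.46  1.74 -1.64]
pail 0 [-0.15  0.57  0.8   1.54 -0.43  1.22  1.51]
pail 180 [-0.3   0.69  1.06  1.54 -0.62  1.28 -1.5 ]
cH 0 [ 0.13  0.02  0.51  1.78 -0.01  1.34  1.43]
cH 180 [-0.4   0.02  1.05  1.79 -0.02  1.34 -1.7 ]
c 0 [ 0.17  0.17  0.49  1.96 -0.09  1.03  1.5 ]
c 180 [-0.33  0.27  1.07  1.97 -0.27  1.05 -1.48]
tH 0 [ 0.08  0.57  0.82  1.37 -0.42  1.38  1.48]
tH 180 [-0.04  0.67  1.06  1.37 -0.58  1.43 -1.56]
t 0 [ 0.03  0.72  0.9   1.49 -0.58  1.22  1.59]
t 180 [-0.06  0.8   1.06  1.49 -0.72  1.27 -1.47]
lt 0 [-0.06  0.46  0.67  1.44 -0.28  1.34  1.2 ]
lt 180 [-0.3   0.59  1.07  1.45 -0.52  1.4  -1.78]
[ 0.60805344 -0.30151824  0.44990419] 5.175 [-0.0764332  -0.07953996  0.02758551] [-0.02361499  0.42060545  0.69524788  1.0987591  -0.26716887  1.70703419
  1.3841665 ]
```

Run:
```python
from h import *
P=[.6075,-.3025];C=[.4045,-.322]
bot.movel([*P,.23],vel=.2); bot.movel([*P,.172],vel=.06)
fingers.grip(0,20); bot.sleep(.2)
print(monitor.get_gripper_width()*87,monitor.get_grip_force(),monitor.get_wrist_force(),monitor.get_tcp_pos())
bot.movel([*P,.182],vel=.04);bot.movel([*P,.27],vel=.12); bot.sleep(.2)
print(monitor.get_gripper_width()*87,monitor.get_wrist_force(),monitor.get_tcp_pos(),monitor.get_time())
im,p=snap('top','top2'); im2,p2=snap('scene','scene2')
cv2.imwrite('pics/c3.png',np.hstack([cv2.resize(im[140:290,200:340,::-1],None,fx=2.8,fy=2.8),cv2.resize(im2[40:260,220:420,::-1],(382,420))]))
# light white disc
for nm,i,pp,roi in(('top',im,p,(215,170,290,240)),('scene',im2,p2,(265,165,335,225))):
    x0,y0,x1,y1=roi; m=np.zeros(i.shape[:2],np.uint8); m[y0:y1,x0:x1]=(i[y0:y1,x0:x1].min(2)>235)*255
    n,l,s,c=cv2.connectedComponentsWithStats(m)
    for k in range(1,n):
        if s[k,4]>60: print(nm,c[k],s[k],atz(pp,*c[k],.025).round(4))
```

```text
11.309382717953433 19.992453628219664 [ 0.34435344 -0.07311909 -0.87128472] [ 0.60750325 -0.30245823  0.17193303]
11.540787730090104 [-0.12494911 -1.0736479  -1.66364411] [ 0.60719717 -0.30226855  0.26894377] 9.9833
top [244.93464052 219.34313725] [228 208  37  21 306] [ 0.5885 -0.3014  0.025 ]
scene [298.93489861 199.3927428 ] [277 186  45  27 937] [ 0.6078 -0.3051  0.025 ]
```

View pics/c3.png

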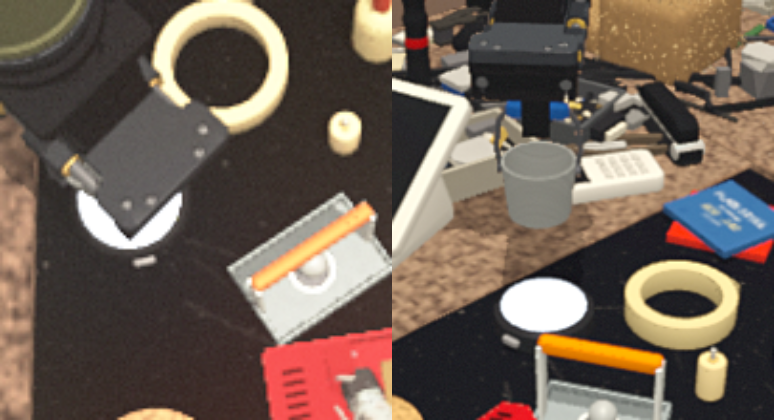

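The pail hangs upright in the gripper and the light is clear. Next I'll lower it gently onto the coaster.

Run:
```python
from h import *
C=[.4045,-.322]
bot.movel([*C,.27],vel=.12); bot.movel([*C,.17],vel=.1); bot.movel([*C,.1535],vel=.03); bot.sleep(.2)
f0=monitor.get_wrist_force()[2]; z=.1535
while z>.148:
    z-=.0007; bot.movel([*C,z],vel=.01); f=monitor.get_wrist_force()[2]
    if f-f0>1.0: break
print(z,f0,f,monitor.get_tcp_pos())
fingers.grip(.12,10)
bot.sleep(.1); fingers.grip(.4); bot.sleep(.1)
bot.movel([*C,.20],vel=.06); bot.movel([*C,.30],vel=.2)
print(monitor.get_time(),monitor.get_gripper_width())
T=[.5565,-.4372]
bot.move_to([*T,.30],down(np.radians(33.3)))
print(monitor.get_qpos(),monitor.get_tcp_pos(),monitor.get_time())
im,p=snap('top','top3'); im2,p2=snap('scene','scene3')
cv2.imwrite('pics/c4.png',np.hstack([cv2.resize(im[160:350,215:365,::-1],(400,507)),cv2.resize(im2[150:300,150:270,::-1],(400,507))]))
for nm,i,pp,roi in(('top',im,p,(215,170,290,240)),('scene',im2,p2,(265,165,335,225))):
    x0,y0,x1,y1=roi; m=np.zeros(i.shape[:2],np.uint8); m[y0:y1,x0:x1]=(i[y0:y1,x0:x1].min(2)>235)*255
    n,l,s,c=cv2.connectedComponentsWithStats(m)
    for k in range(1,n):
        if s[k,4]>60: print(nm,c[k],s[k],atz(pp,*c[k],.025).round(4))
```

```text
0.15069999999999997 -1.3959175816759686 0.0338222954036797 [ 0.40467087 -0.32205965  0.15088262]
17.7417 0.3980814378898363
[ 0.04404287  0.57097555  0.90891991  1.30284713 -0.44074902  1.47596653
  1.49379703] [ 0.55506728 -0.43722747  0.29857886] 18.525
top [247.9787234  213.19774718] [229 195  36  34 799] [ 0.6014 -0.3075  0.025 ]
scene [298.91516437 199.3107105 ] [277 186  45  27 943] [ 0.6079 -0.3049  0.025 ]
```

View pics/c4.png

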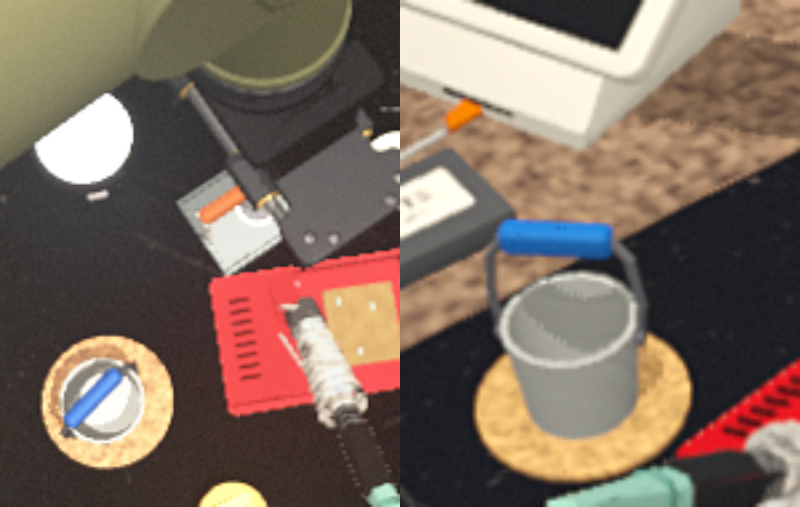

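The pail stands upright in the middle of the coaster. The tray and ball are undisturbed, so I'll grasp the tray now.

Run:
```python
from h import *
from scipy.optimize import least_squares
pp=vision.camera_params('top')
im=cv2.imread('pics/top3.png'); m=np.zeros(im.shape[:2],np.uint8); m[190:232,225:272]=(im[190:232,225:272].min(2)>150)*255
n,l,s,c=cv2.connectedComponentsWithStats(m);k=1+np.argmax(s[1:,4])
ct=max(cv2.findContours((l==k).astype(np.uint8),0,1)[0],key=len)[:,0]
W=np.array([atz(pp,*q,.025)[:2] for q in ct])
r=least_squares(lambda a:np.hypot(*(W-a[:2]).T)-a[2],[.607,-.304,.037],loss='soft_l1',f_scale=.001,bounds=([.58,-.33,.03],[.63,-.28,.046]))
print('light',r.x.round(4))
T=[.5565,-.4372]
bot.movel([*T,.20],vel=.15); bot.movel([*T,.131],vel=.06)
fingers.grip(.25,15); fingers.grip(0,25); bot.sleep(.3)
print(monitor.get_gripper_width()*87,monitor.get_grip_force(),monitor.get_wrist_force(),monitor.get_tcp_pos(),monitor.get_ft_torque())
im,p=snap('scene','scene4')
cv2.imwrite('pics/c5.png',cv2.resize(im[160:300,260:400,::-1],None,fx=4,fy=4))
print(monitor.get_time())
```

```text
light [ 0.604  -0.3057  0.0344]
11.671327009453 24.989475309848785 [ 1.67565321 -0.10737657 -0.03861606] [ 0.55672937 -0.43697956  0.13099162] [ 0.09810253 -0.22905552 -0.00863533]
22.0333
```

View pics/c5.png

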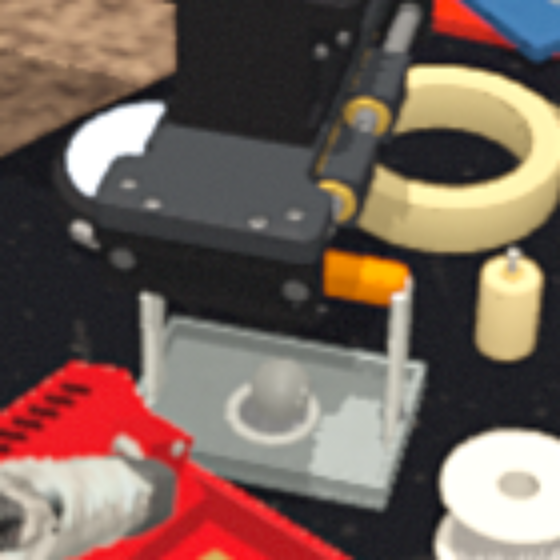

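Run:
```python
from h import *
T=[.5565,-.4372];L=[.6065,-.305]
bot.movel([*T,.141],vel=.02); bot.movel([*T,.256],vel=.06); bot.sleep(.3)
bot.movel([*L,.256],vel=.05); bot.sleep(.8)
print(monitor.get_gripper_width()*87,monitor.get_grip_force(),monitor.get_wrist_force(),monitor.get_tcp_pos(),monitor.get_ee_rot(),down(np.radians(33.3)),monitor.get_time())
im,p=snap('scene','scene5');snap('top','top5')
cv2.imwrite('pics/c6.png',cv2.resize(im[70:240,220:400,::-1],None,fx=3.5,fy=3.5,interpolation=cv2.INTER_CUBIC))
# predicted underside corners and light centre
a=np.radians(33.3);x=np.array([np.cos(a),np.sin(a),0]);y=np.array([-x[1],x[0],0])
for z in(.125,):
  Q=[np.array([*L,z])+sx*.035*x+sy*.052*y for sx in(-1,1) for sy in(-1,1)]
  print(((proj(p,Q)-[220,70])*3.5).round(0).tolist())
```

```text
11.824718171391762 24.98179581016302 [-0.27314527  0.29614185 -2.94207067] [ 0.60652088 -0.30501148  0.25600668] [ 2.17948902e-05  4.74835195e-01  8.80074733e-01 -2.19147143e-05] [np.float64(0.0), np.float64(0.4748563898705946), np.float64(0.880063298291132), np.float64(0.0)] 28.825
[[361.0, 339.0], [136.0, 302.0], [402.0, 256.0], [188.0, 223.0]]
```

View pics/c6.png

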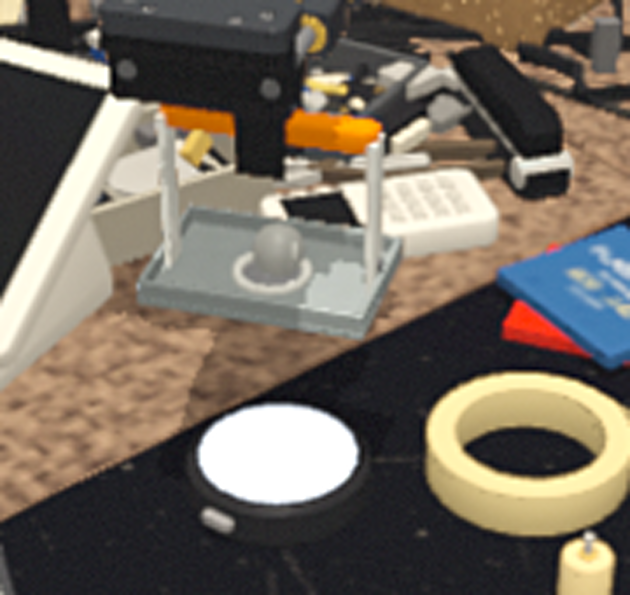

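The tray is level above the light with its underside corners within about a pixel of prediction. The ball is in its pocket.

Run:
```python
from h import *
bot.sleep(.5); print(np.abs(monitor.get_qvel()).max(),workorder.job_done())
```

```text
the job is handed in; nothing more can be done
0.0018842975543067958 None
```

I handed in the job at about 29 s on the robot's clock: the pail stands upright on the cork coaster, and the tray is held level and still about 10 cm above the light, centred to about 2 mm by my measurements, with the ball in its pocket.

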